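# Shut the carton and hold the board gauge on its test mark

### The arm

A 6-joint arm with a two-finger parallel gripper is mounted at the origin on the work surface. World frame = base frame: x ahead of the robot, y to its left, z up, the work surface at z = 0. Lengths are in m, angles in rad, forces in N, time in s.
With the tool pointing down it reaches from about 0.3 to 0.875 m from the base axis. Payload 6.4 kg.
Tool frame: the origin (TCP) lies at the very end of the fingers, on their centre line; the grasp point (between the pads) lies 19 mm behind it (arm.hold_point_z is the distance from the TCP to the grasp point, in m); z points along the fingers, y is the line along which they close (so a half turn about z gives the same grasp; the last joint's range is limited). The gripper opens to 88 mm and grips with 3 to 60 N. Pads are 18 mm wide; open, the fingers measure 123 mm over their backs; the gripper's body (75 mm by 187 mm) begins 45 mm behind the grasp point.
Start: joints at [-1.556, 0.181, 1.607, -0, 1.354, -0.206], TCP at [0.126, -0.561, 0.239] pointing down, gripper open.
Joint ranges: [-2.99, 2.99], [-0.89, 2.07], [0.3, 2.58], [-1.14, 4.28], [0, 2.63], [-3.12, 3.12]. Speed limits (rad/s): [2.57, 2.57, 3.01, 3.14, 3.14, 3.14].

### API

Orientations are given as a rotation vector (axis times angle).
In Python, from cell import arm gives the robot as it stands. The module is installed in compiled form; this text tells all that it offers.
- The arm moves only by the tool carry_out, never from a script. Its arguments are lists of equal length, an entry for each row: "jaw": the finger opening in m, from 0 to 0.0881; "travel": the shift along the tool's x, y, z in m, a list of three; "roll": the turn about the tool's z in rad. A call has 1 to 12 rows; each row is the pose to reach, as a shift and turn from the pose commanded when the call began, along the tool's axes at that moment; what a row does not reach only later rows make up. A row lasts 1/12 s, in which the tool goes at most 41.7 mm and 7.16 degrees, less where a joint would pass 70% of its speed; a pose out of reach is approached as far as the arm can. A call with a gripper value outside its range is refused whole. The fingers move at their own pace and stop on an object; "force" is the grip in N (left out, the last holds). Time passes only in rows, so rows that repeat a pose let the fingers close. It gives the time, the measured TCP pose, the force, the opening and the grip force at its end, in the units of the state.
- arm.observe(): the state, without advancing time (a new reading comes with each control period).
- arm.capture(name): name is "scene" or "top" or "wrist"; returns a dict with "color" (400x640x3 uint8, blue, green, red), "K" (3x3 intrinsics, pixels), "xyz" and "rotation" of the camera in the world; the wrist camera has in their place "T_tool_cam" (4x4, takes a point from camera to tool coordinates, whose origin is the TCP and whose axes are the flange's). Camera axes: x right, y down, z forward; pixel columns grow to the right and rows downward; lengths in m; the calibration is good to about 2 mm. A picture is of the moment at which its call begins: read the wrist's pose just before it. There is no depth.
- arm.sign_off(): hands the job in; it is judged then, once.
The state is a dict: "time_s": time; "joint_positions": joint angles; "dq": joint speeds; "tau": joint torques, N m; "tcp_pos": TCP position; "eef_rot": TCP orientation; "contact_force": force on the tool from outside, world axes, zero at the start; "wrist_torque": the same for the moment, N m; "opening": opening from 0.0 (shut) to 1.0 (fully open); "finger_force": force on a finger pad.
Only numpy, scipy, OpenCV 4.12 (cv2) and the standard library are available. Lean on these libraries where they do the work, as an engineer would, in place of code of your own. Each camera call takes 0.05 s, during which the arm holds its last target. There are 200 camera calls.

### The job

Shut the carton on the bench: fold its narrow flap down flat first, then the wide flap flat over it. Then take the hand gauge from its stand and hold it upright with its foot centred in the rectangular outline printed on the wide flap, long side along long side, pressing lightly so that the sprung foot is about half way in. Finish while still holding the gauge pressed there, with the other things on the bench left alone.

Things in the scene. Friction and masses are not known exactly. Their poses are not given: they have to be found in the camera images.
- carton: brown cardboard carton, heavy, does not move, 260 (x) x 220 (y) x 100 mm high; origin at the centre of its underside on the bench; its two short end flaps are already folded in. x runs along its two long hinge edges; the narrow flap is on its -y side, the wide flap on its +y side
- flap_narrow (a joint): crease angle of the narrow flap, rad: 0 = folded flat over the carton (its stop), pi/2 = upright, more = leaning outwards. The crease is stiff (about 0.1 N m) so the flap stays where it is left and does not spring back; push its outer face inwards and down. It starts at 1.3 to 2.0
- flap_narrow_hinge (a point): middle of the narrow flap's crease, 102 mm above the bench, 110 mm to the -y side of the carton's centre
- flap_narrow_edge (a point): middle of the narrow flap's free edge, 90 mm from the crease; the flap is 256 mm long along the crease, 3 mm thick
- flap_wide (a joint): crease angle of the wide flap, same meaning, same stiffness and start range; it goes down last, over the narrow one. Its top is then 109 mm above the bench; under a push of some newtons it gives a few mm
- flap_wide_hinge (a point): middle of the wide flap's crease, 107 mm above the bench, 110 mm to the +y side of the carton's centre
- flap_wide_edge (a point): middle of the wide flap's free edge, 170 mm from the crease; 256 mm long, 4 mm thick
- mark (a point): centre of the dark rectangular outline (54 x 28 mm inside) printed on the outer face of the wide flap, 115 mm from the crease and 30 mm from the flap's middle towards carton -x; its x axis lies along the outline's long side (parallel to the crease), its z axis out of the face; on top once the flap is shut
- gauge: grey hand-held board gauge standing upright in its stand, 150 mm tall, about 0.28 kg; origin at the centre of its foot's face (unpressed), z up through the gauge, x along the foot's long side. Grip: 36 (x) x 24 (y) mm, z 83 to 150 mm, small screen on top; below it a flange 62 x 42 mm, z 75 to 83 mm, that rests on the stand; then a lower body 40 x 22 mm
- foot (a joint): travel of the gauge's sprung steel foot (40 x 14 mm plate), m: 0 = out, 0.012 = fully pushed in. It starts to move at about 2.5 N and takes 0.6 N more per mm (about 6 N half way in)
- foot_face (a point): centre of the foot's face, which goes on the outline
- stand: dark steel stand, fixed, 110 x 90 mm base, 87 mm high, open pocket 46 x 28 mm in which the gauge hangs by its flange with 3 mm play (lift it straight up at least 80 mm); origin at the centre of its underside
- bolt_bin: bystander: small open grey plastic parts bin, 100x80x50 mm, with bolts in it; it stands on the right, its place exchanged with the stand's; leave it alone
- transformer: bystander: small transformer, steel and copper, about 100x60x66 mm; leave it alone
- motor: bystander: black cylindrical motor, 70 mm across, on a steel foot; leave it alone
- tape_roll: bystander: roll of pale tape lying flat, 100 mm across, 48 mm high; leave it alone
- screwdriver: bystander: screwdriver lying on the bench; leave it alone
- spray_can: bystander: spray can, 54 mm across, 160 mm high; leave it alone
- coin_unit: bystander: blue metal box, 90x70x55 mm; leave it alone
- ream_box: bystander: flat pale paper box, 160x110x50 mm; leave it alone

How it is judged:
On the way, in this order (a step that is already met when the one before it is completed fails the run):
1. the narrow flap is folded flat while the wide flap is still open (value of joint flap_narrow below 0.1 rad and value of joint flap_wide above 0.6 rad), for 0.2 s.
2. the wide flap is folded flat over it (value of joint each of flap_narrow, flap_wide below 0.1 rad), for 0.2 s.
3. the gauge is held by the gripper, clear of its stand (contact force between the fingers and gauge above 1.5 N and z of gauge in the frame of stand above 0.09 m and contact force between gauge and stand below 0.1 N), for 0.2 s.
At the end, for the whole second after the job is handed in: flaps flat (0.1 rad); gripper holds the gauge upright (8 deg), foot centre within 10 mm of the outline's centre, long sides parallel within 0.2 rad (either way round), foot in 2.5 to 10.5 mm, pressing the flap with 2.5 to 14 N, at rest; the robot itself does not touch the carton (all of step 2 and contact force between the fingers and gauge above 1.5 N and horizontal distance between foot_face and mark below 0.01 m and angle between gauge's own z axis and vertical below 0.14 rad and angle between the x axis of gauge and the x axis of mark, either way round below 0.2 rad and value of joint foot between 0.0025 and 0.0105 m and contact force between gauge and carton between 2.5 and 14 N and contact force between each of the arm, the fingers and carton below 0.5 N and linear speed of gauge below 0.03 m/s); the arm keeps its last pose, push and grip.
It fails at once if a bystander is moved more than 40 mm (distance of any of bolt_bin, transformer, motor, tape_roll, screwdriver, spray_can, coin_unit, ream_box from where it was at the start of the episode above 0.04 m).
It also fails if it takes over 69 s, if anything falls off the work surface, if the arm or the gripper's body presses on something with over 40 N, if the wrist force passes 120 N, or if a joint passes its speed limit or range.

## Working session

There is one attempt and no reset: what is moved stays moved. The work goes in short steps, Python scripts to look and compute and a tool call to move; the robot and the scene stay as the last step left them, time stands still between calls to the robot, and variables do not carry over. Pictures are saved under pics/ and viewed, at most 10 in all, crops included, and the job is handed in when it is done.

Besides the shell and the picture viewer there is one more tool, called after "Emit:" as name([rows], argument=value, ...), one row to a line, values as JSON. carry_out: Moves the arm, as the interface text tells. Its arguments: {"type":"object","properties":{"jaw":{"type":"array"},"travel":{"type":"array"},"roll":{"type":"array"},"force":{"type":"number"}},"required":["jaw","travel","roll"]}

```bash
mkdir -p pics; python3 - <<'E'
from cell import arm
import cv2,numpy as np,pickle
o=arm.observe(); print(o['time_s'],o['tcp_pos'],o['eef_rot'],o['opening'])
for n in('scene','top'):
    c=arm.capture(n); cv2.imwrite(f'pics/{n}0.png',c['color']); pickle.dump(c,open(f'{n}0.pkl','wb')); print(n,c['K'],c['xyz'],c['rotation'])
c=arm.capture('wrist');print(c['T_tool_cam'],c['K'])
E
```

```text
0.0 [ 0.12594649 -0.56050958  0.23783369] [-3.12077479e+00 -3.45915894e-01 -2.42149878e-04] 0.9991809941634042
scene [[520.59362731   0.         314.06484009]
 [  0.         520.59362731 196.50228786]
 [  0.           0.           1.        ]] [1.79159097 0.19796636 1.09967056] [-1.59631858 -1.84234877  0.84836343]
top [[381.79066076   0.         317.01856002]
 [  0.         381.79066076 196.29442828]
 [  0.           0.           1.        ]] [0.48926899 0.02377683 1.36336958] [-2.15693983  2.19983797 -0.08150345]
[[-4.81512427e-04 -9.60538871e-01 -2.78145367e-01  7.02361568e-02]
 [ 9.99999806e-01 -3.52810506e-04 -5.12768305e-04  1.54861144e-03]
 [ 3.94401281e-04 -2.78145560e-01  9.60538855e-01 -1.46134860e-01]
 [ 0.00000000e+00  0.00000000e+00  0.00000000e+00  1.00000000e+00]] [[305.38701031   0.         318.19794513]
 [  0.         305.38701031 197.82079886]
 [  0.           0.           1.        ]]
```

View pics/scene0.png

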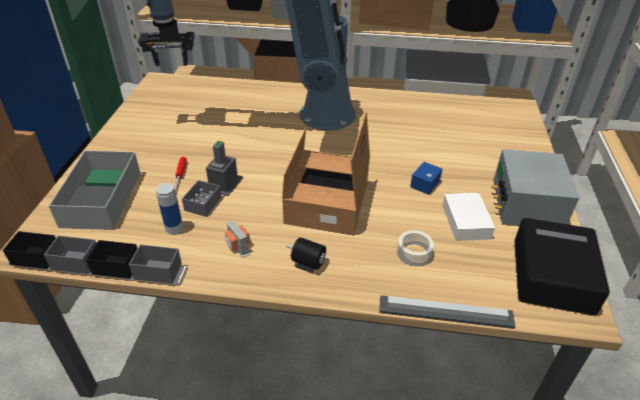

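View pics/top0.png

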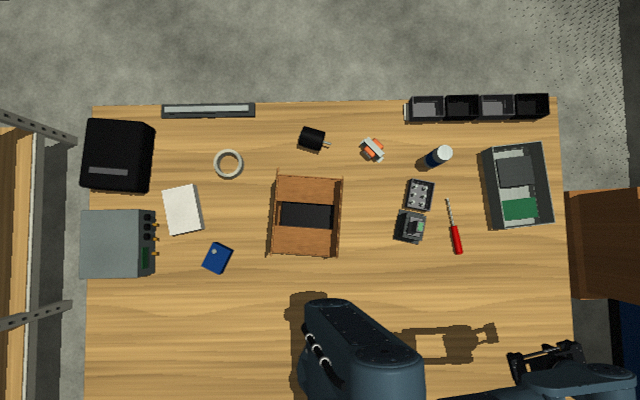

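```bash
cat > h.py <<'E'
import numpy as np,cv2,pickle
from scipy.spatial.transform import Rotation as R
def cam(c,pose=None):
    if 'T_tool_cam' in c:
        T=np.eye(4);T[:3,:3]=R.from_rotvec(pose['eef_rot']).as_matrix();T[:3,3]=pose['tcp_pos'];T=T@c['T_tool_cam'];return T[:3,:3],T[:3,3]
    return R.from_rotvec(c['rotation']).as_matrix(),np.array(c['xyz'])
def plane(c,uv,z,pose=None):
    M,p=cam(c,pose);d=M@np.linalg.solve(c['K'],[uv[0],uv[1],1.]);return p+d*(z-p[2])/d[2]
def vplane(c,uv,p0,n,pose=None):
    M,p=cam(c,pose);d=M@np.linalg.solve(c['K'],[uv[0],uv[1],1.]);return p+d*((np.array(p0)-p)@n)/(d@n)
def proj(c,P,pose=None):
    M,p=cam(c,pose);q=c['K']@(M.T@(np.array(P)-p));return q[:2]/q[2]
E
python3 - <<'E'
import cv2,numpy as np
t=cv2.imread('pics/top0.png');s=cv2.imread('pics/scene0.png')
a=cv2.resize(t[165:270,255:445],None,fx=4,fy=4,interpolation=2)  # 760x420
cv2.imwrite('pics/topc.png',a)
b=cv2.resize(s[105:240,195:385],None,fx=4,fy=4,interpolation=2)
cv2.imwrite('pics/scenec.png',b)
E
```

```text
(no output)
```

View pics/topc.png

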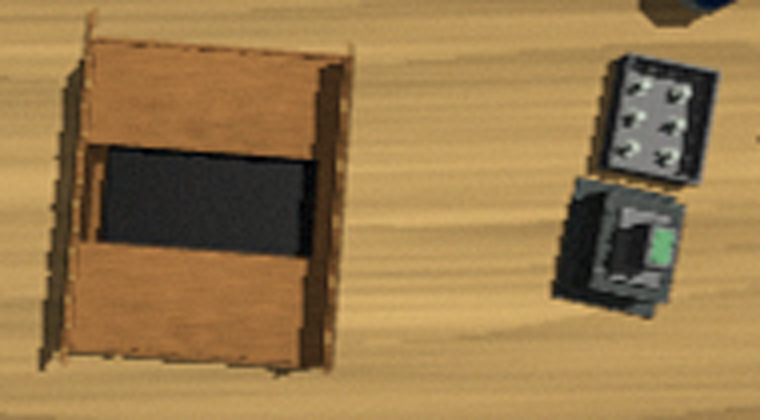

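View pics/scenec.png

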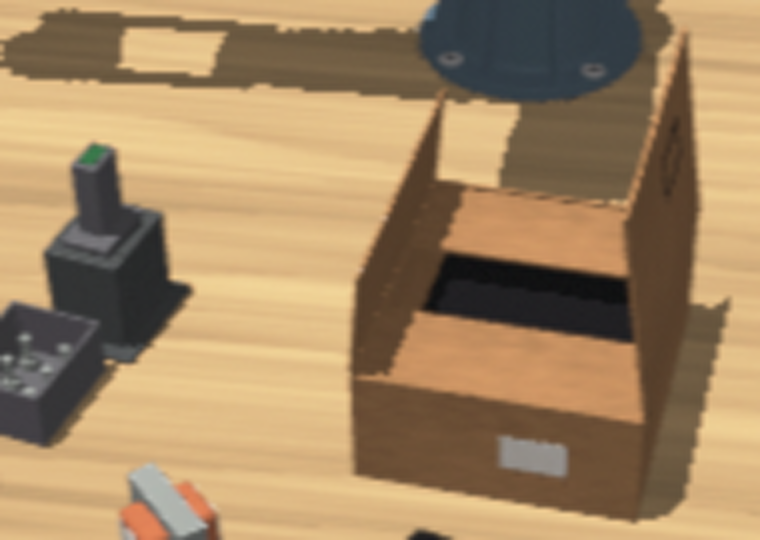

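```bash
python3 - <<'E'
from h import *
t=pickle.load(open('top0.pkl','rb'));s=pickle.load(open('scene0.pkl','rb'))
S=lambda u,v:(u/4+195,v/4+105); T=lambda u,v:(u/4+255,v/4+165)
r=lambda p:np.round(p,4)
print('front bottom',r(plane(s,S(355,473),0)),r(plane(s,S(637,520),0)))
print('front top',r(plane(s,S(353,376),.1)),r(plane(s,S(642,423),.1)))
print('topview +x-y? TL TR BL BR',[r(plane(t,T(*q),.1)) for q in((90,38),(345,54),(65,352),(325,371))])
print('topview hole',[r(plane(t,T(*q),.1)) for q in((105,146),(315,160),(95,241),(310,257))])
# flap edges triangulated: scene pixel in plane x = end
a=np.deg2rad(0)
print('gauge top scene',r(plane(s,S(94,155),.15+.01)),'screen top view',[r(plane(t,T(663,246),z)) for z in(.15,.162)])
print('stand top corners in top view z=.087',[r(plane(t,T(*q),.087)) for q in((585,180),(688,196),(655,318),(552,296))], [r(plane(t,T(*q),0)) for q in((585,180),(688,196),(655,318),(552,296))])
E
```

```text
front bottom [ 0.6488 -0.054   0.    ] [0.6687 0.1649 0.    ]
front top [ 0.6505 -0.0517  0.1   ] [0.6714 0.1633 0.1   ]
topview +x-y? TL TR BL BR [array([0.6656, 0.1593, 0.1   ]), array([ 0.6479, -0.053 ,  0.1   ]), array([0.4064, 0.1827, 0.1   ]), array([ 0.3869, -0.0302,  0.1   ])]
topview hole [array([0.5751, 0.1478, 0.1   ]), array([ 0.5601, -0.026 ,  0.1   ]), array([0.4967, 0.157 , 0.1   ]), array([ 0.4801, -0.02  ,  0.1   ])]
gauge top scene [ 0.4849 -0.2889  0.16  ] screen top view [array([ 0.4837, -0.2976,  0.15  ]), array([ 0.4838, -0.2944,  0.162 ])]
stand top corners in top view z=.087 [array([ 0.5396, -0.2515,  0.087 ]), array([ 0.5246, -0.3368,  0.087 ]), array([ 0.4241, -0.3052,  0.087 ]), array([ 0.4439, -0.2206,  0.087 ])] [array([ 0.543 , -0.2702,  0.    ]), array([ 0.527 , -0.3614,  0.    ]), array([ 0.4197, -0.3276,  0.    ]), array([ 0.4408, -0.2372,  0.    ])]
```

```bash
cat >> h.py <<'E'
psi=-0.09; C=np.array([.528,.066,0]); X=np.array([np.cos(psi),np.sin(psi),0]); Y=np.array([-X[1],X[0],0])
def loc(p): d=np.array(p)-C; return np.round([d@X,d@Y,d[2]],4)
def wld(a,b,z): return C+a*X+b*Y+np.array([0,0,z])
def delta(o,target,yaw=None):
    M=R.from_rotvec(o['eef_rot']).as_matrix(); d=M.T@(np.array(target)-o['tcp_pos']); y=np.arctan2(M[1,0],M[0,0])
    return np.round(d,4), np.round(y,4), None if yaw is None else np.round((y-yaw+np.pi/2)%np.pi-np.pi/2,4)
E
python3 - <<'E'
from h import *
from cell import arm
s=pickle.load(open('scene0.pkl','rb'));S=lambda u,v:(u/4+195,v/4+105)
for n,q,e in(('N far',(443,95),-.128),('N near',(358,278),.128),('W far',(685,35),-.128),('W near',(626,222),.128)):
    l=loc(vplane(s,S(*q),wld(e,0,0),X)); sg=-1 if n[0]=='N' else 1
    hz=.102 if sg<0 else .107
    dy=.11-sg*l[1]; print(n,l,'len',np.hypot(dy,l[2]-hz),'ang',np.arctan2(l[2]-hz,dy))
o=arm.observe()
print(delta(o,wld(0,-.2,.238),psi),delta(o,wld(0,-.2,.15),psi))
E
```

```text
N far [-0.128  -0.102   0.1812] len 0.0796030150182768 ang 1.4701276746370677
N near [ 0.128  -0.1007  0.189 ] len 0.08749565703507804 ang 1.4643041705174238
W far [-0.128   0.0887  0.2643] len 0.1587355662729686 ang 1.4362049155574936
W near [0.128  0.0883 0.2709] len 0.16533027550935733 ang 1.4391640955702394
(array([ 0.4684, -0.3329,  0.0006]), np.float64(0.2208), np.float64(0.3108)) (array([ 0.4684, -0.3328,  0.0886]), np.float64(0.2208), np.float64(0.3108))
```

Emit:
carry_out([
  [0.468, -0.333, 0],
  [0.468, -0.333, 0],
  [0.468, -0.333, 0],
  [0.468, -0.333, 0],
  [0.468, -0.333, 0],
  [0.468, -0.333, 0],
  [0.468, -0.333, 0],
  [0.468, -0.333, 0],
  [0.468, -0.333, 0],
  [0.468, -0.333, 0],
  [0.468, -0.333, 0],
  [0.468, -0.333, 0],
], jaw=[0, 0, 0, 0, 0, 0, 0, 0, 0, 0, 0, 0], roll=[0.31, 0.31, 0.31, 0.31, 0.31, 0.31, 0.31, 0.31, 0.31, 0.31, 0.31, 0.31])

```text
time_s: 1.15
tcp_pos: [0.4609, -0.187, 0.2387]
eef_rot: [3.138, -0.14, 0.0]
contact_force: [0.4, -1.0, -0.1]
opening: 0.117
finger_force: 0.0
```

```bash
python3 - <<'E'
from h import *
from cell import arm
o=arm.observe(); print(loc(o['tcp_pos']),delta(o,wld(0,-.2,.15),psi),o['opening'])
E
```

```text
[-0.0441 -0.258   0.2387] (array([ 0.0441, -0.058 ,  0.0887]), np.float64(-0.0892), np.float64(0.0008)) 0.11709523647561725
```

Emit:
carry_out([
  [0.044, -0.058, 0.089],
  [0.044, -0.058, 0.089],
  [0.044, -0.058, 0.089],
  [0.044, -0.058, 0.089],
  [0.044, -0.09, 0.089],
  [0.044, -0.12, 0.089],
  [0.044, -0.14, 0.089],
  [0.044, -0.16, 0.089],
  [0.044, -0.175, 0.096],
  [0.044, -0.19, 0.105],
  [0.044, -0.2, 0.113],
  [0.044, -0.21, 0.12],
], jaw=[0, 0, 0, 0, 0, 0, 0, 0, 0, 0, 0, 0], roll=[0, 0, 0, 0, 0, 0, 0, 0, 0, 0, 0, 0])

```text
time_s: 2.15
tcp_pos: [0.5228, 0.0161, 0.119]
eef_rot: [3.138, -0.14, 0.001]
contact_force: [0.0, -1.9, 0.5]
opening: 0.004
finger_force: 0.7
```

```bash
python3 - <<'E'
from h import *
from cell import arm
o=arm.observe(); print(loc(o['tcp_pos']),o['contact_force'],o['opening'],o['eef_rot'])
cv2.imwrite('pics/s1.png',arm.capture('scene')['color'][80:260,180:420])
E
```

```text
[-0.0007 -0.0502  0.119 ] [ 0.01708019 -1.87742029  0.45539775] 0.0035449182042590847 [ 3.13779887e+00 -1.40412319e-01  1.39277637e-03]
```

View pics/s1.png

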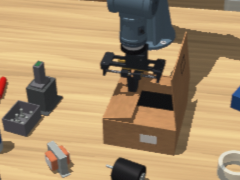

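Emit:
carry_out([
  [0, -0.003, 0.006],
  [0, -0.005, 0.011],
  [0, -0.005, 0.015],
  [0, -0.005, 0.016],
  [0, -0.005, 0.016],
  [0, -0.005, 0.016],
  [0, 0, -0.03],
  [0, 0, -0.07],
  [0, 0, -0.11],
  [0, 0, -0.15],
  [0, 0, -0.19],
], jaw=[0, 0, 0, 0, 0, 0, 0, 0, 0, 0, 0], roll=[0, 0, 0, 0, 0, 0, 0, 0, 0, 0, 0])

```text
time_s: 3.12
tcp_pos: [0.5222, 0.0159, 0.3107]
eef_rot: [-3.138, 0.141, -0.0]
contact_force: [-0.0, 0.1, -0.5]
opening: 0.004
finger_force: 0.0
```

```bash
python3 - <<'E'
from h import *
from cell import arm
o=arm.observe(); print(loc(o['tcp_pos']),o['contact_force'],o['opening'],o['eef_rot'])
s=arm.capture('scene');cv2.imwrite('pics/s2.png',cv2.resize(s['color'][120:240,270:390],None,fx=4,fy=4))
print(delta(o,wld(-.03,.26,.31)),delta(o,wld(-.03,.26,.18)))
E
```

```text
[-0.0013 -0.0505  0.3107] [-0.04306315  0.12488638 -0.46161462] 0.0039577791549519434 [-3.13823294e+00  1.41207406e-01 -3.06109629e-04]
(array([-0.0287, -0.3105,  0.0008]), np.float64(-0.0899), None) (array([-0.0287, -0.3104,  0.1308]), np.float64(-0.0899), None)
```

View pics/s2.png

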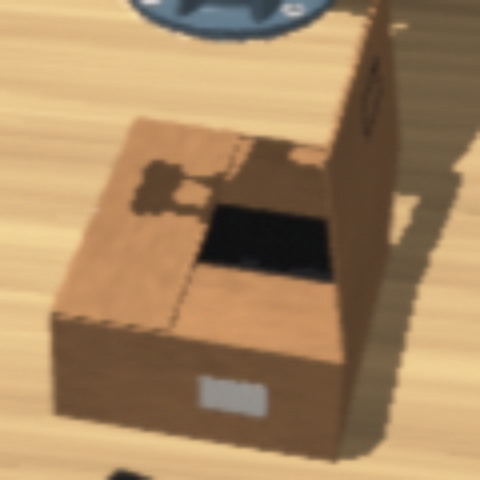

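Emit:
carry_out([
  [0, -0.04, -0.02],
  [0, -0.08, -0.02],
  [0, -0.12, -0.02],
  [0, -0.16, -0.02],
  [0, -0.2, -0.02],
  [0, -0.24, -0.02],
  [0, -0.28, -0.01],
  [0, -0.305, 0.02],
  [0, -0.305, 0.06],
  [0, -0.305, 0.1],
  [0, -0.305, 0.13],
  [0, -0.305, 0.13],
], jaw=[0, 0, 0, 0, 0, 0, 0, 0, 0, 0, 0, 0], roll=[0, 0, 0, 0, 0, 0, 0, 0, 0, 0, 0, 0])

```text
time_s: 4.17
tcp_pos: [0.545, 0.3182, 0.1699]
eef_rot: [3.133, -0.14, -0.021]
contact_force: [-1.7, -0.2, -0.7]
opening: 0.003
finger_force: 0.0
```

```bash
python3 - <<'E'
from h import *
from cell import arm
o=arm.observe(); print(loc(o['tcp_pos']),o['contact_force'],o['eef_rot'])
E
```

```text
[-0.0057  0.2527  0.1699] [-1.73084058 -0.20839125 -0.70799343] [ 3.13316141 -0.14007989 -0.02068045]
```

Emit:
carry_out([
  [0, 0.02, 0.004],
  [0, 0.05, 0.008],
  [0, 0.075, 0.009],
  [0, 0.1, 0.009],
  [0, 0.12, 0.009],
  [0, 0.135, 0.009],
  [0, 0.15, 0.014],
  [0, 0.165, 0.019],
  [0, 0.18, 0.024],
  [0, 0.195, 0.029],
  [0, 0.21, 0.034],
  [0, 0.22, 0.039],
], jaw=[0, 0, 0, 0, 0, 0, 0, 0, 0, 0, 0, 0], roll=[0, 0, 0, 0, 0, 0, 0, 0, 0, 0, 0, 0])

```text
time_s: 5.17
tcp_pos: [0.5314, 0.0994, 0.1416]
eef_rot: [-3.138, 0.142, -0.005]
contact_force: [-0.3, -0.4, 0.3]
opening: 0.005
finger_force: 0.3
```

```bash
python3 - <<'E'
from h import *
from cell import arm
o=arm.observe(); print(loc(o['tcp_pos']),o['contact_force'],o['eef_rot'])
E
```

```text
[0.0004 0.0336 0.1416] [-0.33193968 -0.41360686  0.25075726] [-3.13821723  0.14210965 -0.00491848]
```

Emit:
carry_out([
  [0, 0.01, 0.007],
  [0, 0.018, 0.014],
  [0, 0.025, 0.021],
  [0, 0.03, 0.027],
  [0, 0.034, 0.032],
  [0, 0.034, 0.034],
  [0, 0.034, 0.034],
  [0, 0.034, 0.034],
  [0, 0.034, 0.0],
  [0, 0.034, -0.04],
  [0, 0.034, -0.08],
  [0, 0.034, -0.11],
], jaw=[0, 0, 0, 0, 0, 0, 0, 0, 0, 0, 0, 0], roll=[0, 0, 0, 0, 0, 0, 0, 0, 0, 0, 0, 0])

```text
time_s: 6.17
tcp_pos: [0.5276, 0.0672, 0.2527]
eef_rot: [3.138, -0.139, 0.004]
contact_force: [1.3, 0.1, 1.3]
opening: 0.007
finger_force: 0.0
```

```bash
python3 - <<'E'
from h import *
from cell import arm
o=arm.observe(); print(loc(o['tcp_pos']),o['contact_force'],o['eef_rot'],o['joint_positions'])
G=np.array([.484,-.293,0]); 
# view the gauge with wrist cam: park 9 cm behind along tool x, above
a=-.31;g=np.array([np.cos(a),np.sin(a),0])
for z in(.26,.112): print(delta(o,G+[0,0,z],a), delta(o,G-.06*g+[0,0,z],a))
E
```

```text
[-0.0005  0.0012  0.2527] [1.25391189 0.12003022 1.31095054] [ 3.13835446 -0.13906384  0.00365663] [-9.66026598e-02  7.03810473e-02  1.70115949e+00 -3.53092616e-05
  1.36771911e+00  1.56276495e+00]
(array([-0.0116,  0.3627, -0.0073]), np.float64(-0.0886), np.float64(0.2214)) (array([-0.0701,  0.3495, -0.0075]), np.float64(-0.0886), np.float64(0.2214))
(array([-0.0119,  0.3627,  0.1407]), np.float64(-0.0886), np.float64(0.2214)) (array([-0.0704,  0.3495,  0.1405]), np.float64(-0.0886), np.float64(0.2214))
```

Emit:
carry_out([
  [-0.07, 0.35, -0.03],
  [-0.07, 0.35, -0.03],
  [-0.07, 0.35, -0.03],
  [-0.07, 0.35, -0.03],
  [-0.07, 0.35, -0.03],
  [-0.07, 0.35, -0.03],
  [-0.07, 0.35, -0.03],
  [-0.07, 0.35, -0.03],
  [-0.07, 0.35, -0.03],
  [-0.07, 0.35, -0.03],
  [-0.07, 0.35, -0.03],
  [-0.07, 0.35, -0.03],
], jaw=[0.07, 0.07, 0.07, 0.07, 0.07, 0.07, 0.07, 0.07, 0.07, 0.07, 0.07, 0.07], roll=[0.22, 0.22, 0.22, 0.22, 0.22, 0.22, 0.22, 0.22, 0.22, 0.22, 0.22, 0.22])

```text
time_s: 7.17
tcp_pos: [0.4261, -0.2746, 0.2791]
eef_rot: [-3.103, 0.484, 0.001]
contact_force: [-0.3, 0.8, 0.2]
opening: 0.794
finger_force: 0.0
```

```bash
python3 - <<'E'
from h import *
from cell import arm
o=arm.observe(); print(o['tcp_pos'],o['eef_rot'])
c=arm.capture('wrist'); pickle.dump((o,c),open('w1.pkl','wb')); cv2.imwrite('pics/w1.png',c['color'])
for z in(.095,.162): print(proj(c,[.484,-.293,z],o))
c=arm.capture('scene');cv2.imwrite('pics/s3.png',c['color'])
E
```

```text
[ 0.4261334  -0.27463256  0.2791127 ] [-3.10303162e+00  4.83613326e-01  1.19639368e-03]
[316.4316951  119.58423911]
[315.89027317 122.24085615]
```

View pics/w1.png

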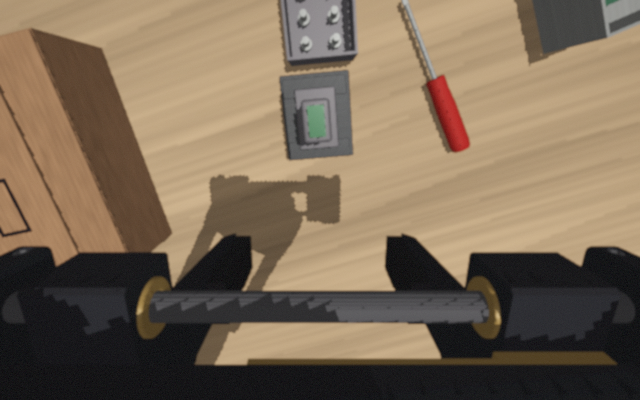

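View pics/s3.png

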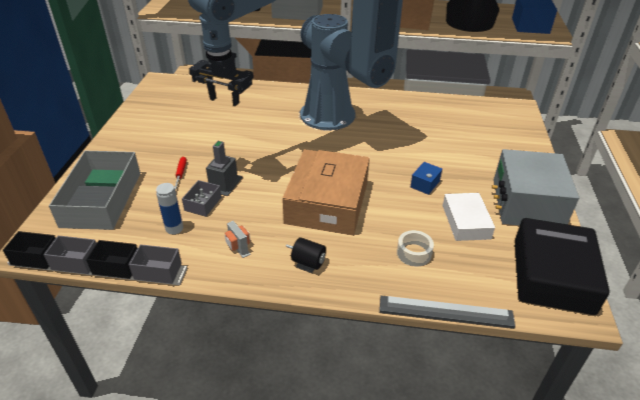

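```bash
python3 - <<'E'
from h import *
o,c=pickle.load(open('w1.pkl','rb'))
im=c['color'];h=cv2.cvtColor(im,cv2.COLOR_BGR2HSV)
roi=np.zeros(im.shape[:2],np.uint8);roi[85:155,292:342]=1
m=((h[...,0]>40)&(h[...,0]<90)&(h[...,1]>60)&(roi>0)).astype(np.uint8)
def rect(m,z):
    cs=cv2.findContours(m,cv2.RETR_EXTERNAL,cv2.CHAIN_APPROX_NONE)[0];k=max(cs,key=cv2.contourArea)
    r=cv2.minAreaRect(k);print(r); P=np.array([plane(c,q,z,o) for q in cv2.boxPoints(r)])
    e=[P[1]-P[0],P[2]-P[1]]; L=[np.linalg.norm(x) for x in e];i=int(np.argmax(L))
    print('ctr',P.mean(0).round(4),'L',np.round(L,4),'yaw',np.round(np.arctan(e[i][1]/e[i][0]),3))
rect(m,.162)
# stand top (dark bluish grey) : low saturation-warmth vs wood
d=((h[...,1]<90)|(h[...,2]<110)).astype(np.uint8); d[:68]=0;d[165:]=0;d[:,:270]=0;d[:,365:]=0
d=cv2.morphologyEx(d,cv2.MORPH_OPEN,np.ones((5,5)))
rect(d,.087)
# mark on the flap, dark outline in scene
s=cv2.imread('pics/s3.png');sc=pickle.load(open('scene0.pkl','rb'))
g=cv2.cvtColor(s,cv2.COLOR_BGR2GRAY)[160:180,316:340]
k=(g<np.median(g)-25).astype(np.uint8);n,l,st,ce=cv2.connectedComponentsWithStats(k,connectivity=8);i=1+np.argmax(st[1:,4]);ys,xs=np.where(l==i)
uv=((xs.min()+xs.max())/2+316,(ys.min()+ys.max())/2+160);print(st[i],uv);M=plane(sc,uv,.109);print('mark',M,loc(M),'nominal',wld(-.03,-.005,.109))
E
```

```text
((315.6844482421875, 121.0286865234375), (30.42000961303711, 15.481610298156738), 84.80557250976562)
ctr [ 0.4848 -0.2931  0.162 ] L [0.0128 0.0247] yaw -0.212
((316.9999694824219, 115.99998474121094), (93.99998474121094, 95.99998474121094), -0.0)
ctr [ 0.4851 -0.2939  0.087 ] L [0.0995 0.0965] yaw -0.354
[ 4  3 16 14 81] (np.float64(327.5), np.float64(169.5))
mark [0.5012072 0.0612604 0.109    ] [-0.0263 -0.0071  0.109 ] nominal [0.49767203 0.06371659 0.109     ]
```

```bash
python3 - <<'E'
from h import *
from cell import arm
o=arm.observe(); print(o['tcp_pos'],o['opening']);
for z in(.2,.112): print(delta(o,[.4848,-.2931,z],-.212))
E
```

```text
[ 0.42649766 -0.27397095  0.27931099] 0.7957711354041163
(array([0.0614, 0.0006, 0.0793]), np.float64(-0.3075), np.float64(-0.0955))
(array([0.0615, 0.0007, 0.1673]), np.float64(-0.3075), np.float64(-0.0955))
```

Emit:
carry_out([
  [0.03, 0.0, 0.02],
  [0.061, 0.001, 0.04],
  [0.061, 0.001, 0.06],
  [0.061, 0.001, 0.08],
  [0.061, 0.001, 0.1],
  [0.061, 0.001, 0.12],
  [0.061, 0.001, 0.14],
  [0.061, 0.001, 0.155],
  [0.061, 0.001, 0.165],
  [0.061, 0.001, 0.167],
  [0.061, 0.001, 0.167],
  [0.061, 0.001, 0.167],
], jaw=[0.07, 0.07, 0.07, 0.07, 0.07, 0.07, 0.07, 0.07, 0.07, 0.07, 0.07, 0.07], roll=[-0.05, -0.095, -0.095, -0.095, -0.095, -0.095, -0.095, -0.095, -0.095, -0.095, -0.095, -0.095])

```text
time_s: 8.27
tcp_pos: [0.4847, -0.2948, 0.1136]
eef_rot: [3.123, -0.334, 0.002]
contact_force: [-0.3, 0.5, -0.0]
opening: 0.796
finger_force: 0.0
```

Emit:
carry_out([
  [0, 0, 0],
  [0, 0, 0],
  [0, 0, 0],
  [0, 0, 0],
  [0, 0, 0],
  [0, 0, 0],
  [0, 0, 0],
  [0, 0, 0],
  [0, 0, 0],
  [0, 0, 0],
], jaw=[0.01, 0.01, 0.01, 0.01, 0.01, 0.01, 0.01, 0.01, 0.01, 0.01], roll=[0, 0, 0, 0, 0, 0, 0, 0, 0, 0], force=30)

```text
time_s: 9.1
tcp_pos: [0.484, -0.2944, 0.1127]
eef_rot: [-3.123, 0.336, 0.0]
contact_force: [0.5, 3.3, 2.1]
opening: 0.271
finger_force: 30.0
```

Emit:
carry_out([
  [0, 0, -0.01],
  [0, 0, -0.025],
  [0, 0, -0.04],
  [0, 0, -0.06],
  [0, 0, -0.08],
  [0, 0, -0.1],
  [0, 0, -0.12],
  [0, 0, -0.14],
  [0, 0, -0.16],
  [0, 0, -0.17],
  [0, 0, -0.17],
  [0, 0, -0.17],
], jaw=[0.01, 0.01, 0.01, 0.01, 0.01, 0.01, 0.01, 0.01, 0.01, 0.01, 0.01, 0.01], roll=[0, 0, 0, 0, 0, 0, 0, 0, 0, 0, 0, 0])

```text
time_s: 10.1
tcp_pos: [0.4838, -0.295, 0.2826]
eef_rot: [3.123, -0.336, 0.0]
contact_force: [-0.5, 0.2, -3.6]
opening: 0.27
finger_force: 30.0
```

```bash
python3 - <<'E'
from h import *
from cell import arm
o=arm.observe(); print(o['tcp_pos'],o['opening'],o['finger_force'],o['contact_force']);
print(delta(o,wld(-.028-.08,-.006,.29),psi),delta(o,wld(-.028,-.006,.29),psi))
E
```

```text
[ 0.48380154 -0.29500676  0.28258703] 0.27048101756453174 29.999294383451343 [-0.48894606  0.21234472 -3.58701599]
(array([-0.14  , -0.3428, -0.0076]), np.float64(-0.2144), np.float64(-0.1244)) (array([-0.0607, -0.3527, -0.0076]), np.float64(-0.2144), np.float64(-0.1244))
```

Emit:
carry_out([
  [-0.012, -0.03, -0.005],
  [-0.026, -0.065, -0.01],
  [-0.04, -0.1, -0.01],
  [-0.054, -0.135, -0.01],
  [-0.068, -0.17, -0.01],
  [-0.082, -0.205, -0.01],
  [-0.096, -0.24, -0.01],
  [-0.11, -0.275, -0.01],
  [-0.124, -0.31, -0.01],
  [-0.135, -0.335, -0.01],
  [-0.14, -0.343, -0.01],
  [-0.14, -0.343, -0.01],
], jaw=[0.01, 0.01, 0.01, 0.01, 0.01, 0.01, 0.01, 0.01, 0.01, 0.01, 0.01, 0.01], roll=[-0.02, -0.04, -0.06, -0.08, -0.1, -0.124, -0.124, -0.124, -0.124, -0.124, -0.124, -0.124])

```text
time_s: 11.1
tcp_pos: [0.4186, 0.0719, 0.2913]
eef_rot: [-3.138, 0.136, 0.004]
contact_force: [0.2, -0.6, -1.6]
opening: 0.273
finger_force: 30.0
```

```bash
python3 - <<'E'
from h import *
from cell import arm
arm.capture('scene')
o=arm.observe(); print(o['tcp_pos'],loc(o['tcp_pos']),o['eef_rot'])
c=arm.capture('wrist'); pickle.dump((o,c),open('w2.pkl','wb'))
im=c['color'].copy()
print(proj(c,wld(-.03,-.005,.109),o)); cv2.imwrite('pics/w2.png',im)
E
```

```text
[0.41931669 0.0704718  0.29152225] [-0.1086 -0.0053  0.2915] [ 3.13798981e+00 -1.37902576e-01 -2.96953555e-03]
[316.21018519 101.01247304]
```

View pics/w2.png

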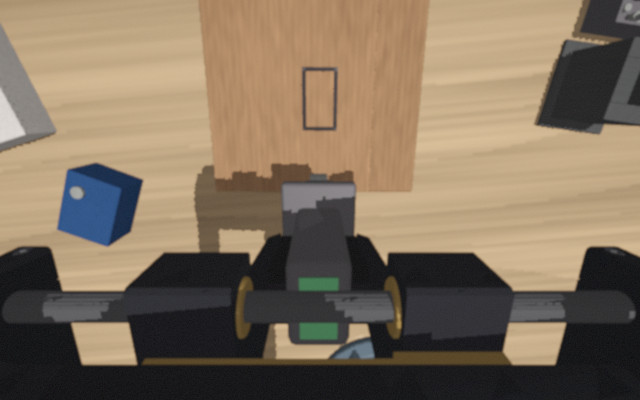

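```bash
python3 - <<'E'
from h import *
from cell import arm
o,c=pickle.load(open('w2.pkl','rb'))
g=cv2.cvtColor(c['color'],cv2.COLOR_BGR2GRAY)[60:140,295:345]
k=(g<100).astype(np.uint8); n,l,st,ce=cv2.connectedComponentsWithStats(k,connectivity=8);i=1+np.argmax(st[1:,4])
ys,xs=np.where(l==i);r=cv2.minAreaRect(np.c_[xs+295,ys+60].astype(np.float32));print(st[i],r)
P=np.array([plane(c,q,.109,o) for q in cv2.boxPoints(r)]);e=[P[1]-P[0],P[2]-P[1]];L=[np.linalg.norm(x) for x in e];j=int(np.argmax(L))
M=P.mean(0);yaw=np.arctan(e[j][1]/e[j][0]);print(M,loc(M),np.round(L,4),'yaw',yaw)
for z in(.2735,.2655):
  f=plane(c,(318.5,182),z,o);print('flange front',-delta(o,f)[0]*-1)
o=arm.observe();
for z in(.23,.2095,.203):print(delta(o,[M[0],M[1],z],yaw))
E
```

```text
[  7   7  35  64 460] ((319.0, 98.5), (63.0, 34.0), 90.0)
[0.49902177 0.06072515 0.109     ] [-0.0284 -0.0079  0.109 ] [0.0339 0.0614] yaw -0.07199260364999635
flange front [0.0323 0.002  0.018 ]
flange front [0.0304 0.002  0.026 ]
(array([0.0798, 0.0018, 0.0617]), np.float64(-0.0894), np.float64(-0.0174))
(array([0.0798, 0.0017, 0.0822]), np.float64(-0.0894), np.float64(-0.0174))
(array([0.0798, 0.0017, 0.0887]), np.float64(-0.0894), np.float64(-0.0174))
```

Emit:
carry_out([
  [0.02, 0.0, 0.01],
  [0.04, 0.001, 0.02],
  [0.06, 0.001, 0.03],
  [0.075, 0.002, 0.04],
  [0.08, 0.002, 0.05],
  [0.08, 0.002, 0.06],
  [0.08, 0.002, 0.068],
  [0.08, 0.002, 0.074],
  [0.08, 0.002, 0.077],
  [0.08, 0.002, 0.077],
  [0.08, 0.002, 0.077],
  [0.08, 0.002, 0.077],
], jaw=[0.01, 0.01, 0.01, 0.01, 0.01, 0.01, 0.01, 0.01, 0.01, 0.01, 0.01, 0.01], roll=[-0.01, -0.015, -0.015, -0.015, -0.015, -0.015, -0.015, -0.015, -0.015, -0.015, -0.015, -0.015])

```text
time_s: 12.2
tcp_pos: [0.4998, 0.061, 0.2165]
eef_rot: [3.139, -0.118, 0.002]
contact_force: [-0.7, -0.9, -2.5]
opening: 0.272
finger_force: 30.0
```

```bash
python3 - <<'E'
from h import *
from cell import arm
M=[.499,.0607]
for _ in range(4):
  arm.capture('top'); o=arm.observe(); print(o['tcp_pos'],o['contact_force'],delta(o,[*M,.2035],-.08),o['eef_rot'])
E
```

```text
[0.49986395 0.06101136 0.21654503] [ 0.03771133  0.21685061 -3.05677202] (array([-0.0009,  0.0004,  0.013 ]), np.float64(-0.0749), np.float64(0.0051)) [ 3.13929219e+00 -1.17584236e-01  2.43146638e-03]
[0.49984386 0.06097495 0.21646677] [-0.22633396 -0.31398842 -2.58788718] (array([-0.0008,  0.0003,  0.013 ]), np.float64(-0.0749), np.float64(0.0051)) [ 3.13925483e+00 -1.17625580e-01  2.21029848e-03]
[0.49982769 0.06095149 0.21637672] [ 0.20414141  0.2587736  -3.05620329] (array([-0.0008,  0.0003,  0.0129]), np.float64(-0.075), np.float64(0.005)) [ 3.13927191e+00 -1.17710457e-01  1.95373613e-03]
[0.49976169 0.06096052 0.21621485] [ 1.22701831  0.1200874  -2.69494859] (array([-0.0008,  0.0003,  0.0127]), np.float64(-0.075), np.float64(0.005)) [ 3.13932144e+00 -1.17728021e-01  1.50489549e-03]
```

Emit:
carry_out([
  [-0.001, 0, 0.002],
  [-0.001, 0, 0.004],
  [-0.001, 0, 0.006],
  [-0.001, 0, 0.007],
  [-0.001, 0, 0.008],
  [-0.001, 0, 0.009],
  [-0.001, 0, 0.01],
  [-0.001, 0, 0.011],
  [-0.001, 0, 0.012],
  [-0.001, 0, 0.012],
  [-0.001, 0, 0.012],
  [-0.001, 0, 0.012],
], jaw=[0.01, 0.01, 0.01, 0.01, 0.01, 0.01, 0.01, 0.01, 0.01, 0.01, 0.01, 0.01], roll=[0, 0, 0, 0, 0, 0, 0, 0, 0, 0, 0, 0])

```text
time_s: 13.4
tcp_pos: [0.4987, 0.061, 0.2039]
eef_rot: [3.139, -0.118, 0.0]
contact_force: [-2.3, 0.9, 2.8]
opening: 0.268
finger_force: 30.0
```

```bash
python3 - <<'E'
from h import *
from cell import arm
M=[.499,.0607]
for _ in range(4):
  arm.capture('top'); o=arm.observe(); print(o['tcp_pos'],o['contact_force'],delta(o,[*M,.2035],-.08)[0],o['finger_force'])
E
```

```text
[0.49862919 0.06098233 0.20388577] [-2.02067069  0.04062035  3.22617074] [0.0004 0.0003 0.0004] 29.999344828538597
[0.49864613 0.0609659  0.20388976] [-2.5772902   0.68658426  2.98218321] [0.0004 0.0002 0.0004] 29.999271975830197
[0.49861885 0.06095509 0.20383899] [-1.61680647  1.18439356  3.6124313 ] [0.0004 0.0002 0.0003] 29.99943624716252
[0.49860943 0.06096735 0.20381629] [-2.24510527  0.73393033  3.74695699] [0.0004 0.0002 0.0003] 29.999382868409157
```

```bash
python3 - <<'E'
from h import *
from cell import arm
s=arm.capture('scene')['color'];w=arm.capture('wrist')['color']
a=cv2.resize(s[100:240,270:390],(480,560));b=cv2.resize(w[0:350,220:420],(320,560))
cv2.imwrite('pics/f.png',np.hstack([a,b]))
E
```

```text
(no output)
```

View pics/f.png

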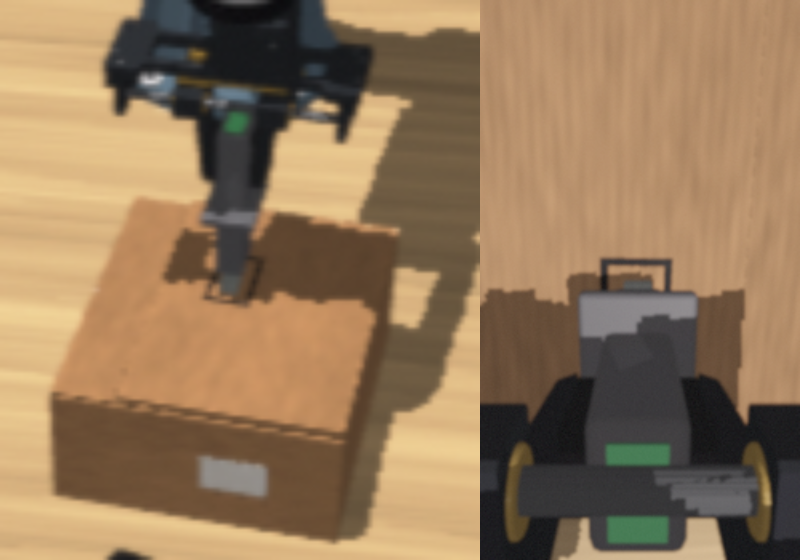

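```bash
python3 -c "
from cell import arm
print(arm.sign_off())"
```

```text
the job is handed in; nothing more can be done
None
```

I shut the carton (narrow flap first, then the wide one) and handed the job in with the gauge still gripped upright on the outline, foot centred to within about 3 mm, pressing about 6 N (roughly half way in).

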